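Pack the case tray and prove it level with the sweep bar

TASK

Pack every plaster tooth model on the bench into the grey case tray, upright and flat on its floor, the tall ones in the deep half and the low ones on the raised half, so that nothing stands above the rim; the sweep bar stays bolted while you pack. Then lift the bolt's handle out of its notch and slide the bolt fully out, draw the sweep bar across the tray to its far stop to check that nothing catches, and bring it all the way back. Last, slide the bolt fully in again with its handle down in the notch; leave the bottle, bowl and brush alone.

Things in the scene. Friction and masses are not known exactly. Their poses are not given: they have to be found in the camera images.
- station: fixed station: open grey tray, sweep bar, barrel bolt on a pedestal 84 mm high beyond the tray's -y end. Place and yaw vary. Origin: centre of the tray's underside, on the table; z up, x about ahead of the robot, y along the tray, about to its left. Tray walls 6 mm; bar rails along both long sides reach x = +-95, y = +-140 mm, top 65 mm. Points and axes below are in this station frame, in mm.
- rim_centre (a point): centre of the tray's mouth, at the height of its rim, 72 mm above the table. Inside the tray measures 154 mm in x (-77 to 77) by 214 mm in y (-107 to 107), split lengthwise at x = 0 by a lip 4 mm thick whose top is 44 mm above the table. Nothing may stand above this height.
- deep_floor (a point): middle of the deep half's floor (x = -39.5, y = 0), 8 mm above the table, 64 mm below the rim. The deep half is x -77 to -2, 75 mm wide, and takes three models in a row along y, their teeth rows along x, e.g. at y = -68, 0, 68.
- raised_floor (a point): middle of the raised half's floor (x = 39.5, y = 0), 30 mm above the table, 42 mm below the rim: too shallow for tall models. The raised half is x 2 to 77, and takes three models in a row like the deep half.
- bar (a joint): sweep bar's travel along station +y, m: 0 parked off the tray's -y end, 0.256 at the far stop off the +y end. An aluminium beam 192 (x) by 14 by 12 mm high running 3 mm above the rim, with a 40 mm wide tongue reaching 97 mm to -y and a lug at its end. Stays where left; 2 to 5 N moves it slowly. Held at 0 (2 to 3 mm of play) until the bolt is drawn; jams on anything standing above it.
- bar_grip (a point): middle of the bar's upright round black grip, 26 mm in diameter, 32 mm high (16 above and below this point), standing on the tongue 40 mm to -y of the beam's centre line; can be pinched from above. Parked, it is at x = 0, y = -168, z = 99.
- bolt (a joint): travel of the barrel bolt, m: 0 fully in (its tip blocks the bar's lug), 0.045 fully drawn; it slides towards station -x and needs about 2 N. It cannot slide while its handle lies in the notch (3 mm of play).
- bolt_handle (a joint): angle of the bolt's handle, rad: 0 level in its notch, pointing to station -y; lifting turns it up about the bolt's axis (parallel to x, at y = -206, z = 92), at most 1.2. Above about 0.8 it is clear of the notched plate and the bolt can slide. Let go, it falls: into the notch if the bolt is fully in, else onto the plate's upper edge, at about 0.65.
- bolt_knob (a point): centre of the black ball (20 mm in diameter) on the end of the handle, 58 mm from the bolt's axis; bolt in and handle down, it is at x = -75, y = -264, z = 92. The handle is a 10 mm rod. The notched plate is at y = -228 to -234, its top at 103 mm, the notch 16 mm wide. The ball can be pinched from above along the bolt's axis.
- tall_1_mid (a point): tall dental quadrant model of cream plaster: block 64 mm (its x) by 58 mm (its y) by 34 mm high, and on its middle a row of teeth, a straight ridge 50 mm long (its x), 24 mm thick (its y) and 24 mm high; 58 mm high over all, about 260 g. The point is its centre, 29 mm above its underside; z points up through the teeth. Starts upright on the table; may be absent (None at the start).
- tall_2_mid (a point): tall dental quadrant model of cream plaster: block 64 mm (its x) by 58 mm (its y) by 34 mm high, and on its middle a row of teeth, a straight ridge 50 mm long (its x), 24 mm thick (its y) and 24 mm high; 58 mm high over all, about 260 g. The point is its centre, 29 mm above its underside; z points up through the teeth. Starts upright on the table; may be absent (None at the start).
- tall_3_mid (a point): tall dental quadrant model of cream plaster: block 64 mm (its x) by 58 mm (its y) by 34 mm high, and on its middle a row of teeth, a straight ridge 50 mm long (its x), 24 mm thick (its y) and 24 mm high; 58 mm high over all, about 260 g. The point is its centre, 29 mm above its underside; z points up through the teeth. Starts upright on the table; may be absent (None at the start).
- low_1_mid (a point): low dental quadrant model of cream plaster: block 64 mm (its x) by 58 mm (its y) by 12 mm high, and on its middle a row of teeth, a straight ridge 50 mm long (its x), 24 mm thick (its y) and 24 mm high; 36 mm high over all, about 130 g. The point is its centre, 18 mm above its underside; z points up through the teeth. Starts upright on the table; may be absent (None at the start).
- low_2_mid (a point): low dental quadrant model of cream plaster: block 64 mm (its x) by 58 mm (its y) by 12 mm high, and on its middle a row of teeth, a straight ridge 50 mm long (its x), 24 mm thick (its y) and 24 mm high; 36 mm high over all, about 130 g. The point is its centre, 18 mm above its underside; z points up through the teeth. Starts upright on the table; may be absent (None at the start).
- low_3_mid (a point): low dental quadrant model of cream plaster: block 64 mm (its x) by 58 mm (its y) by 12 mm high, and on its middle a row of teeth, a straight ridge 50 mm long (its x), 24 mm thick (its y) and 24 mm high; 36 mm high over all, about 130 g. The point is its centre, 18 mm above its underside; z points up through the teeth. Starts upright on the table; may be absent (None at the start).
- bottle: bystander: amber bottle, 52 mm in diameter, 110 mm high, beyond the work; origin at its underside
- bowl: bystander: round mixing bowl, 100 mm in diameter, 50 mm high; origin at its underside
- brush: bystander: brush lying on the bench; origin at its underside
Things that resemble listed ones, but are neither listed nor needed, are in the scene too. What is shaped like the part that bears tall_2_mid but black is not meant.

How it is judged (in metres and radians):
On the way, in this order (a step that is already met when the one before it is completed fails the run):
1. all the models lie packed in their halves of the tray below the rim, with the bar still parked and bolted (x of tall_1_mid in the frame of station between -0.065 and 0 m and y of tall_1_mid in the frame of station between -0.093 and 0.093 m and z of each of tall_1_mid, tall_2_mid, tall_3_mid in the frame of station below 0.042 m and angle between each of tall_1_mid, tall_2_mid, tall_3_mid, low_1_mid, low_2_mid, low_3_mid's own z axis and vertical below 0.1 rad and x of tall_2_mid in the frame of station between -0.065 and 0 m and y of tall_2_mid in the frame of station between -0.093 and 0.093 m and x of tall_3_mid in the frame of station between -0.065 and 0 m and y of tall_3_mid in the frame of station between -0.093 and 0.093 m and x of low_1_mid in the frame of station between 0 and 0.065 m and y of low_1_mid in the frame of station between -0.093 and 0.093 m and z of each of low_1_mid, low_2_mid, low_3_mid in the frame of station below 0.053 m and x of low_2_mid in the frame of station between 0 and 0.065 m and y of low_2_mid in the frame of station between -0.093 and 0.093 m and x of low_3_mid in the frame of station between 0 and 0.065 m and y of low_3_mid in the frame of station between -0.093 and 0.093 m and value of joint bar below 0.008 m and value of joint bolt below 0.006 m and value of joint bolt_handle below 0.15 rad), for 0.3 s.
2. the bolt is drawn fully out (value of joint bolt above 0.038 m), for 0.1 s.
3. the sweep bar is at its far stop, with all the models still below the rim (x of tall_1_mid in the frame of station between -0.065 and 0 m and y of tall_1_mid in the frame of station between -0.093 and 0.093 m and z of each of tall_1_mid, tall_2_mid, tall_3_mid in the frame of station below 0.042 m and angle between each of tall_1_mid, tall_2_mid, tall_3_mid, low_1_mid, low_2_mid, low_3_mid's own z axis and vertical below 0.1 rad and x of tall_2_mid in the frame of station between -0.065 and 0 m and y of tall_2_mid in the frame of station between -0.093 and 0.093 m and x of tall_3_mid in the frame of station between -0.065 and 0 m and y of tall_3_mid in the frame of station between -0.093 and 0.093 m and x of low_1_mid in the frame of station between 0 and 0.065 m and y of low_1_mid in the frame of station between -0.093 and 0.093 m and z of each of low_1_mid, low_2_mid, low_3_mid in the frame of station below 0.053 m and x of low_2_mid in the frame of station between 0 and 0.065 m and y of low_2_mid in the frame of station between -0.093 and 0.093 m and x of low_3_mid in the frame of station between 0 and 0.065 m and y of low_3_mid in the frame of station between -0.093 and 0.093 m and value of joint bar above 0.248 m), for 0.1 s.
4. the sweep bar is parked again (value of joint bar below 0.008 m), for 0.1 s.
At the end, for the whole second after the job is handed in: every model present stands in its half of the tray (tall: deep, low: raised), upright within 0.1 rad, its top no higher than the rim (1 mm allowed), and at rest; the bar is parked (within 8 mm); the bolt is fully in (within 6 mm) with its handle down in the notch (below 0.15 rad) (all of step 1 and linear speed of each of tall_1, tall_2, tall_3, low_1, low_2, low_3 below 0.03 m/s); the robot touches nothing.
It fails at once if the bottle, bowl or brush is pushed aside by more than 4 cm (distance of any of bottle, bowl, brush from where it was at the start of the episode above 0.04 m).
Of tall_1, tall_2, tall_3, low_1, low_2, low_3 only 4 to 6 are there at a start; the rules pass over those that are not, and their reading is None.
At some moment in a run one of tall_1, tall_2, tall_3, low_1, low_2, low_3 may be knocked a few centimetres aside while the robot is not near it.
It also fails if it takes over 210 s, if anything falls off the work surface, if the arm or the gripper's body presses on something with over 40 N, if the wrist force passes 120 N, or if a joint passes its speed limit or range.

ROBOT

A 6-joint arm with a two-finger parallel gripper is mounted at the origin on the work surface. World frame = base frame: x ahead of the robot, y to its left, z up, the work surface at z = 0. Lengths are in mm, angles in rad, forces in N, time in s.
With the tool pointing down it reaches from about 325 to 875 mm from the base axis. Payload 4.4 kg.
Tool frame: the origin (TCP) lies on the centre line of the jaws, within the pads' length; the fingertips stand ahead of it and the grasp point (between the pads) lies 6 mm ahead of it (ctrl.tcp_to_tips is the z of the fingertips in the tool frame, in mm); z points along the fingers, y is the direction in which the jaws open and shut (so a half turn about z gives the same grasp; the last joint's range is limited). The gripper opens to 85 mm and grips with 20 to 120 N. Pads are 22 mm wide; open, the fingers measure 114 mm over their backs; the gripper's body (76 mm by 85 mm) begins 54 mm behind the grasp point. The pads swing forward as they close: fully open they stand 13 mm farther back than shut.
Start: joints at [-1.351, 0.207, 1.542, -0, 1.393, -0.15], TCP at [208.346, -535.929, 256.282] pointing down, gripper open.
Joint ranges: [-2.73, 2.73], [-0.86, 2.22], [0.23, 2.46], [-1.11, 4.25], [0.08, 2.63], [-2.82, 2.82]. Speed limits (rad/s): [2.79, 2.79, 3.14, 3.14, 3.14, 3.14].

INTERFACE

Orientations are given as a 3x3 rotation matrix whose columns are the frame's x, y, z axes.
In Python, from plant import ctrl, sensors, optics gives the robot as it stands. Calls block until the motion is done:
- ctrl.move_ptp(position, orientation): joint-space move of the TCP to a pose.
- ctrl.move_l(position, rot=None, vel=150, threshold=None): straight line of the TCP; rot=None keeps the orientation; vel is the mean speed in mm/s. With threshold (N) it stops when the force on the tool has changed by that much, and returns True; else False.
- ctrl.set_joints(angles): joint-space move.
- ctrl.gripper_to(opening, force=None): finger opening in mm; force is the grip in N (None keeps the last); returns when the fingers have stopped.
- ctrl.hold(seconds).
- ctrl.solve_ik(position, orientation): joint angles nearest the present ones, or None.
- sensors.read_state(): the state.
- optics.grab_frame(name): name is "side" or "top" or "wrist"; returns (picture, depth): 384x512x3 uint8, red, green, blue; 384x512 float32, mm along the optical axis (not along the pixel's ray), 0 where there is no reading.
- optics.camera_params(name): a dict with "mtx" (3x3 intrinsics, pixels), "R" (3x3) and "t" (3): a world point X has camera coordinates R X + t; the wrist camera has in their place "T_tool_cam" (4x4, takes a point from camera to tool coordinates, whose origin is the TCP and whose axes are the flange's). Camera axes: x right, y down, z forward; pixel columns grow to the right and rows downward; lengths in mm; the calibration is good to about 2 mm. A picture is of the moment at which its call begins: read the wrist's pose just before it. camera_params takes no time and is no camera call.
A pose or a line that the arm cannot do raises ctrl.MotionError and nothing moves.
- ctrl.finish_job(): hands the job in, once; it reports no verdict.
The state is a dict: "t": time; "q": joint angles; "qvel": joint speeds; "tau": joint torques, N m; "eef_pos": TCP position; "eef_rot": TCP orientation; "force": force on the tool from outside, world axes, zero at the start; "wrist_torque": the same for the moment, N m; "grip_width": finger opening in mm.
Only numpy, scipy, OpenCV 4.12 (cv2) and the standard library are available. Lean on these libraries where they do the work, as an engineer would, in place of code of your own. Each camera call takes 0.05 s, during which the arm holds its last target. There are 200 camera calls.

## Working session

There is one attempt and no reset: what is moved stays moved. The work goes in short steps, each a Python script; the robot and the scene stay as the last script left them, time stands still between calls to the robot, and variables do not carry over. Pictures are saved under pics/ and viewed, about 12 in all and at most 16, crops included, and the job is handed in when it is done.

```bash
ls; mkdir -p pics; python3 - <<'E'
from plant import ctrl,sensors,optics
import cv2,numpy as np
for n in("top","side"):
    im,d=optics.grab_frame(n); np.savez(f"pics/{n}0.npz",im=im,d=d)
    cv2.imwrite(f"pics/{n}0.png",im[:,:,::-1])
    p=optics.camera_params(n); print(n,p["mtx"].round(1).tolist(),p["R"].round(3).tolist(),p["t"].round(1).tolist(), (d==0).mean())
print(optics.camera_params("wrist"),ctrl.tcp_to_tips,sensors.read_state()["t"])
E
```

```text
pics
top [[369.7, 0.0, 260.8], [0.0, 369.7, 196.6], [0.0, 0.0, 1.0]] [[0.004, -1.0, -0.005], [-0.993, -0.003, -0.121], [0.121, 0.006, -0.993]] [32.8, 653.3, 1218.4] 0.004130045572916667
side [[423.3, 0.0, 257.8], [0.0, 423.3, 195.5], [0.0, 0.0, 1.0]] [[0.999, -0.037, -0.023], [-0.04, -0.582, -0.812], [0.016, 0.812, -0.583]] [-609.0, 123.6, 1135.3] 0.004063924153645833
{'mtx': array([[290.11790304,   0.        , 251.44921501],
       [  0.        , 290.11790304, 190.85318455],
       [  0.        ,   0.        ,   1.        ]]), 'T_tool_cam': array([[ 4.31283679e-04, -9.54809926e-01, -2.97216788e-01,
         7.69019319e+01],
       [ 9.99999901e-01,  3.79329902e-04,  2.32475699e-04,
         6.10545207e-01],
       [-1.09226890e-04, -2.97216859e-01,  9.54809995e-01,
        -1.16579377e+02],
       [ 0.00000000e+00,  0.00000000e+00,  0.00000000e+00,
         1.00000000e+00]])} 25.0 0.1
```

View pics/top0.png

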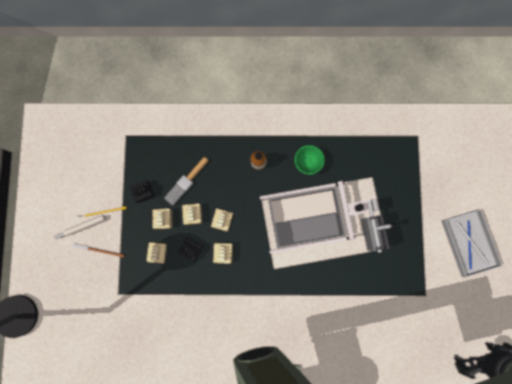

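View pics/side0.png

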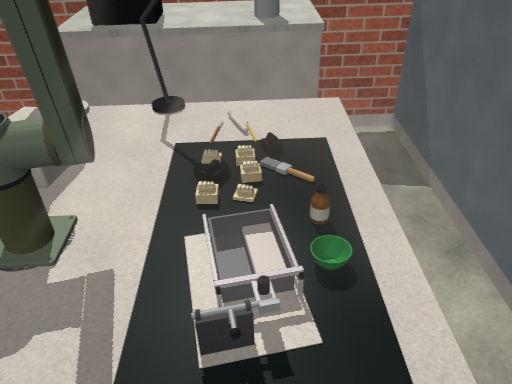

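The top view shows five cream models at (162,218), (191,214), (222,219), (156,253) and (222,253). Black lookalikes sit at (143,190) and (189,249), and the tray is near (310,222) with the bolt towards image right (-y). The side view agrees: tray at (250,255), knob at (235,330), bar grip at (263,285). I reject the black ones by colour and will now measure the cream ones and the tray.

```bash
cat > h.py <<'E'
from plant import ctrl,sensors,optics
import cv2,numpy as np
def grab(name):
    s=sensors.read_state(); im,d=optics.grab_frame(name); p=optics.camera_params(name)
    if "R" in p: R=p["R"].T; o=-R@p["t"]
    else:
        T=p["T_tool_cam"]; Rt=np.array(s["eef_rot"]); R=Rt@T[:3,:3]; o=Rt@T[:3,3]+s["eef_pos"]
    return im,d,p["mtx"],R,o
def rays(px,K,R):
    px=np.atleast_2d(px).astype(float)
    return np.c_[(px[:,0]-K[0,2])/K[0,0],(px[:,1]-K[1,2])/K[1,1],np.ones(len(px))]@R.T
def onplane(px,z,K,R,o):
    r=rays(px,K,R); return o+r*((z-o[2])/r[:,2])[:,None]
def cloud(d,K,R,o):
    v,u=np.mgrid[:384,:512]; r=rays(np.c_[u.ravel(),v.ravel()],K,R)
    P=o+r*d.reshape(-1,1); P[d.ravel()==0]=np.nan; return P.reshape(384,512,3)
def cream(im):
    h=cv2.cvtColor(im,cv2.COLOR_RGB2HSV); return cv2.inRange(h,(14,45,70),(34,200,255))
def rect_yaw(P2):
    """min-area rect of points (mm): centre, (long,short), yaw of long side"""
    (c,wh,a)=cv2.minAreaRect(P2.astype(np.float32)); a=np.radians(a)
    if wh[0]<wh[1]: a+=np.pi/2; wh=wh[::-1]
    return np.array(c),np.array(wh),(a+np.pi/2)%np.pi-np.pi/2
def models(fr,lim=400):
    """cream blobs: ridge-top height, ridge rect, whole outline rect (from depth cloud)"""
    im,d,K,R,o=fr; P=cloud(d,K,R,o); m=cream(im)
    m=cv2.morphologyEx(m,cv2.MORPH_CLOSE,np.ones((5,5)))
    n,L,st,_=cv2.connectedComponentsWithStats(m); out=[]
    for i in range(1,n):
        if st[i,4]<lim: continue
        Q=P[L==i]; Q=Q[np.isfinite(Q[:,2])]; top=np.percentile(Q[:,2],97)
        out.append((st[i],Q,top))
    return out
E
python3 - <<'E'
from h import *
for n in("top","side"):
    fr=grab(n); im,d,K,R,o=fr
    for st,Q,top in models(fr,100):
        if n=="top" or 1:
            t=Q[Q[:,2]>top-6]
            print(n,st,"top",top.round(1),"ridgec",np.round(rect_yaw(t[:,:2])[0]),rect_yaw(t[:,:2])[1].round(),round(rect_yaw(t[:,:2])[2],2),"all",[np.round(x,2) for x in rect_yaw(Q[:,:2])])
    if n=="top":
        P=cloud(d,K,R,o)
        print("table",np.nanmedian(P[280:290,150:250,2]))
        for px in [(318,205),(312,228),(287,191),(270,240),(350,215),(360,207),(383,226)]: print(px,P[px[1],px[0]].round(0), im[px[1],px[0]])
print(sensors.read_state()["eef_rot"])
E
```

```text
top [250 152  16  17 149] top 87.6 ridgec [777.  47.] [34. 22.] 1.15 all [array([775.58,  49.45]), array([55.34, 40.82]), np.float64(1.2)]
top [186 157  22  23 203] top 22.0 ridgec [756. 260.] [92. 18.] -0.73 all [array([759.61, 261.67]), array([100.21,  28.53]), np.float64(-0.68)]
top [181 203  21  22 412] top 58.8 ridgec [593. 272.] [44. 21.] 0.04 all [array([596.91, 277.9 ]), array([73.44, 69.75]), np.float64(0.1)]
top [ 84 205  43  13 194] top 10.2 ridgec [604. 578.] [143.  11.] -1.39 all [array([604.32, 580.78]), array([149.99,  18.11]), np.float64(-1.36)]
top [152 208  20  22 415] top 58.9 ridgec [578. 375.] [41. 20.] 0.06 all [array([580.41, 381.04]), array([73.88, 70.81]), np.float64(0.06)]
top [210 208  24  24 397] top 37.6 ridgec [576. 173.] [45. 18.] -0.17 all [array([577.61, 171.56]), array([72.95, 67.35]), np.float64(-0.25)]
top [146 242  21  22 398] top 35.5 ridgec [463. 396.] [43. 21.] 0.0 all [array([462.62, 396.55]), array([70.76, 66.65]), np.float64(-0.05)]
top [212 242  21  22 417] top 59.0 ridgec [462. 165.] [43. 20.] 0.01 all [array([463.26, 167.86]), array([71.8
[... 545 characters left out ...]
8.9 ridgec [473. 342.] [124.  40.] -1.35 all [array([461.39, 366.1 ]), array([177.49,  64.19]), np.float64(1.49)]
side [287 167  29  15 180] top 21.6 ridgec [753. 258.] [98. 21.] -0.71 all [array([760.61, 269.22]), array([103.53,  47.32]), np.float64(-0.74)]
side [195 181  24  23 498] top 58.5 ridgec [463. 164.] [44. 23.] -0.06 all [array([462.07, 193.15]), array([127.31,  67.69]), np.float64(-1.52)]
side [310 192  20  18 232] top 87.7 ridgec [778.  40.] [31. 21.] -0.65 all [array([775.17,  32.86]), array([51.41, 33.1 ]), np.float64(-0.46)]
[[ 9.32012997e-01  3.62424690e-01 -3.41317865e-04]
 [ 3.62424793e-01 -9.32011902e-01  1.44380110e-03]
 [ 2.05156856e-04 -1.46934345e-03 -9.99998899e-01]]
```

Heights agree with the description: three tall models (ridge top about 59 mm) and two low (about 36 mm), with the table at 0. The station yaw is about +0.16, so I'll localise it from two wrist views.

```bash
cat >> h.py <<'E'
def down(yaw): # tool x at world yaw, tool y = the other way, z down
    c,s=np.cos(yaw),np.sin(yaw); return np.array([[c,s,0],[s,-c,0],[0,0,-1.]])
E
python3 - <<'E'
from h import *
for k,(p,y) in enumerate([((560,-170,300),0.16),((520,-120,330),0.16)]):
    ctrl.move_ptp(p,down(y)); ctrl.hold(.2)
    fr=grab("wrist"); im,d,K,R,o=fr; P=cloud(d,K,R,o); np.savez(f"pics/w{k}.npz",P=P,im=im)
    if k==0: cv2.imwrite("pics/w0.png",im[:,:,::-1])
    z=P[...,2]
    m=((z>58)&(z<76)).astype(np.uint8); n,L,st,_=cv2.connectedComponentsWithStats(m)
    i=1+np.argmax(st[1:,4]); Q=P[L==i]
    print(k,"rails",rect_yaw(Q[:,:2]),np.percentile(Q[:,2],[10,50,90]).round(1))
    m=((z>80)&(z<90)).astype(np.uint8); n,L,st,_=cv2.connectedComponentsWithStats(m)
    i=1+np.argmax(st[1:,4]); Q=P[L==i]; print("beam",rect_yaw(Q[:,:2]),np.median(Q[:,2]))
    dark=im.max(2)<70
    for nm,m in(("grip",dark&(z>105)&(z<125)),("knob",dark&(z>93)&(z<105))):
        n,L,st,_=cv2.connectedComponentsWithStats(m.astype(np.uint8))
        for i in range(1,n):
            if st[i,4]>30: print(nm,st[i],P[L==i].mean(0).round(1),P[L==i][:,2].max().round(1))
E
```

```text
0 rails (array([ 576.1237793 , -108.55635071]), array([263.83886719, 178.58509827]), np.float64(-1.3939694877905238)) [62.2 69.9 71.5]
beam (array([ 613.19812012, -277.85369873]), array([191.49124146,  98.57012939]), np.float64(0.17934419202477003)) 84.83104706041905
grip [349 130  25  24 450] [ 613.7 -278.1  113.2] 116.1
knob [345 130  13  18  67] [ 614.9 -269.2   99.4] 104.2
knob [402 170  14  28 109] [ 577.3 -348.5   97.1] 103.1
knob [426 194  16  16 186] [ 558.1 -386.    98. ] 102.0
knob [395 209  15  50 172] [ 515.5 -359.4   97. ] 101.3
1 rails (array([ 576.21899414, -109.0080719 ]), array([264.9246521 , 178.77259827]), np.float64(-1.3944992071760973)) [62.  69.9 71.5]
beam (array([ 613.07397461, -277.67663574]), array([190.73294067,  99.03244019]), np.float64(0.18018959586805883)) 84.85001730932737
grip [393 100  25  21 439] [ 613.1 -277.7  113. ] 115.9
knob [388 100  11  20  95] [ 612.1 -269.4   99.1] 104.9
knob [417 139  19   9  97] [ 580.3 -322.3   98.7] 102.2
knob [441 139  14  27 255] [ 575.2 -349.8   99.6] 103.5
knob [462 163  15  15 171] [ 557.5 -385.5   97.9] 101.8
knob [431 177  17  49 199] [ 514.8 -359.5   97.2] 102.9
```

View pics/w0.png

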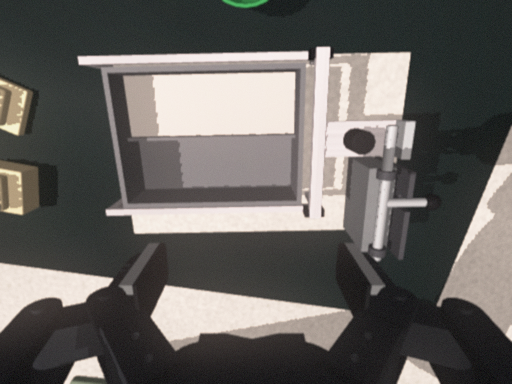

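The wrist view shows the grip at (360,140), the knob at (432,202), the bolt rod at (385,215), the tray's raised half at (210,100) and its deep half at (215,170). Grip and knob agree on the station frame to about 1.5 mm. I'll check the origin against the rim before going further.

```bash
python3 - <<'E'
from h import *
a=.178; o=np.array([583.9,-112.7]); M=np.array([[np.cos(a),np.sin(a)],[-np.sin(a),np.cos(a)]])
for k in(0,1):
    P=np.load(f"pics/w{k}.npz")["P"]; z=P[...,2]; S=((P[...,:2]-o)@M.T)
    m=(z>69)&(z<75)&(abs(S[...,0])<100)&(abs(S[...,1])<118); Q=S[m]
    # walls: medians of wall-top points per side; expected +-80, +110, -110
    for nm,c,lo,hi,ax in(("x-",(Q[:,0]<-70)&(abs(Q[:,1])<95),-80,0,0),("x+",(Q[:,0]>70)&(abs(Q[:,1])<95),80,0,0),("y-",(Q[:,1]<-100)&(abs(Q[:,0])<65),-110,0,1),("y+",(Q[:,1]>100)&(abs(Q[:,0])<65),110,0,1)):
        q=Q[c]; sl=np.polyfit(q[:,1-ax],q[:,ax],1)
        print(k,nm,lo,np.percentile(q[:,ax],[3,50,97]).round(1),"slope",sl[0].round(4),len(q))
    mm=(z>40)&(z<47)&(abs(S[...,0])<15)&(abs(S[...,1])<90); print("lip",np.median(S[mm],0),np.median(z[mm]))
    for x in(-39,39): c=(abs(S[...,0]-x)<15)&(abs(S[...,1])<60)&(z<60); print("floor",x,np.median(z[c]).round(1))
    b=(z>82)&(z<90)&(abs(S[...,0])>30)&(abs(S[...,0])<90)&(S[...,1]>-140)&(S[...,1]<-115);q=S[b];print("beam y",np.percentile(q[:,1],[3,50,97]).round(1),np.polyfit(q[:,0],q[:,1],1)[0].round(4))
E
```

```text
0 x- -80 [-83.7 -80.5 -77.6] slope -0.0024 741
0 x+ 80 [76.2 79.1 82. ] slope -0.0001 1037
0 y- -110 [-115.1 -112.1 -109.2] slope 0.0004 595
0 y+ 110 [104.4 107.3 110.6] slope 0.0004 646
lip [-0.59366447  2.57760118] 42.783174543554765
floor -39 6.8
floor 39 28.8
beam y [-136.7 -129.7 -123.3] 0.0013
1 x- -80 [-83.6 -80.6 -77.6] slope -0.0017 663
1 x+ 80 [76.1 79.  82. ] slope -0.0018 970
1 y- -110 [-115.1 -112.  -109.1] slope 0.0015 565
1 y+ 110 [104.5 107.4 110.5] slope 0.0009 560
lip [-0.78677355 -2.63037576] 42.71075551436331
floor -39 6.8
floor 39 28.9
beam y [-136.4 -129.4 -123.1] 0.0012
```

Refined origin is (583.6, -115.0) with yaw 0.179. Rim, lip and floor heights check within 1.3 mm. Now the first tall model: near look, grasp by the ridge, place.

```bash
cat >> h.py <<'E'
A=.179; O=np.array([583.6,-115.0]); SR=np.array([[np.cos(A),-np.sin(A)],[np.sin(A),np.cos(A)]])
def W(x,y,z): return np.r_[O+SR@[x,y],z]      # station -> world
def S(p): return SR.T@(np.asarray(p)[:2]-O)
BT={"tall":34,"low":12}
def look(c,kind,yaw=0.,base=0.,save=None,z=195):
    """near wrist look: outline of all above block top -> centre, size, yaw"""
    ctrl.move_ptp((c[0],c[1],z+base),down(yaw)); ctrl.hold(.15)
    im,d,K,R,o=grab("wrist"); P=cloud(d,K,R,o); z=P[...,2]-base
    if save: cv2.imwrite(save,im[:,:,::-1])
    m=(np.hypot(P[...,0]-c[0],P[...,1]-c[1])<75)&(cream(im)>0)&(z>BT[kind]-5)
    n,L,st,_=cv2.connectedComponentsWithStats(m.astype(np.uint8)); Q=P[L==1+np.argmax(st[1:,4])]
    zz=Q[:,2]-base; r=Q[zz>BT[kind]+16]; b=Q[zz<BT[kind]+4]
    rc,rs,ry=rect_yaw(r[:,:2]); bc,bs,by=rect_yaw(Q[:,:2])
    if abs(np.sin(by-ry))>.7: by+=np.pi/2; bs=bs[::-1]
    by=(by+np.pi/2)%np.pi-np.pi/2
    return dict(c=bc,size=bs,yaw=by,rc=rc,rs=rs,ryaw=ry,bz=np.median(b[:,2]),top=np.percentile(r[:,2],95))
def pick(c,kind,save=None):
    g=look(c,kind,save=save); print("look",{k:np.round(v,2).tolist() for k,v in g.items()})
    if np.hypot(*(g["c"]-c))>12 or abs(g["yaw"])>.05: g=look(g["c"],kind,g["yaw"]); print("again",g["c"].round(1),g["size"].round(1),round(g["yaw"],3),g["rc"].round(1),round(g["ryaw"],3))
    assert abs(g["size"]-[64,58]).max()<6 and abs(g["top"]-BT[kind]-24)<6 and abs(g["bz"]-BT[kind])<5 and abs(np.sin(g["yaw"]-g["ryaw"]))<.12,"bad measure"
    p=np.r_[g["c"],0]; h=BT[kind]+28
    ctrl.gripper_to(48); ctrl.move_ptp(p+[0,0,h+60],down(g["yaw"]))
    if ctrl.move_l(p+[0,0,h],vel=100,threshold=12): print("touched early",sensors.read_state()["eef_pos"])
    ctrl.gripper_to(10,force=50); w=sensors.read_state()["grip_width"]; f0=sensors.read_state()["force"][2]
    ctrl.move_l(p+[0,0,h+110],vel=200); s=sensors.read_state()
    print("width",w,s["grip_width"],"dF",s["force"][2]-f0); assert s["grip_width"]>18
    return g
def place(kind,x,y):
    h=70; ctrl.move_ptp(W(x,y,190),down(A)); ctrl.move_l(W(x,y,h+8),vel=120)
    hit=ctrl.move_l(W(x,y,h-3),vel=25,threshold=4); s=sensors.read_state(); print("contact",hit,s["eef_pos"][2],s["t"])
    ctrl.gripper_to(38); ctrl.move_l(W(x,y,190),vel=200)
E
python3 - <<'E'
from h import *
pick(np.array([462.,165.]),"tall","pics/m1.png"); place("tall",-39.5,-67)
g=look(W(-39.5,-67,0)[:2],"tall",A,8,save="pics/p1.png"); print(S(g["c"]),g)
E
```

```text
look {'c': [464.47, 164.95], 'size': [63.8, 57.02], 'yaw': -0.03, 'rc': [463.86, 165.79], 'rs': [45.16, 19.92], 'ryaw': 0.0, 'bz': 32.73, 'top': 57.07}
width 23.025124710296428 23.05452686275351 dF -7.8200725779483395
contact True 70.93926563556727 9.8083
[-40.01014775 -67.95105711] {'c': array([ 556.32751465, -188.98898315]), 'size': array([64.60023499, 57.9418602 ]), 'yaw': np.float64(0.17653537266782027), 'rc': array([ 555.42053223, -189.18292236]), 'rs': array([46.23190308, 19.85106087]), 'ryaw': np.float64(0.17901222899489166), 'bz': np.float64(40.691939814932425), 'top': np.float64(64.7761891428484)}
```

View pics/m1.png

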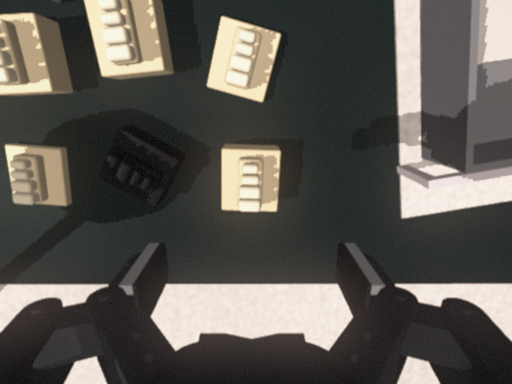

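```bash
python3 - <<'E'
from h import *
for c,k,x,y in [((593,272),"tall",-39.5,0),((578,375),"tall",-39.5,67),((576,173),"low",39.5,-45),((463,396),"low",39.5,45)]:
    pick(np.array(c,float),k); place(k,x,y)
E
```

```text
look {'c': [596.62, 273.43], 'size': [63.81, 57.99], 'yaw': 0.1, 'rc': [595.86, 272.73], 'rs': [45.08, 20.84], 'ryaw': 0.06, 'bz': 32.7, 'top': 56.84}
again [596.3 273.4] [64.6 58. ] 0.098 [596.5 273.4] 0.076
width 22.899364989632762 23.33704508420037 dF -7.083771142870605
contact True 71.15514182325037 19.025
look {'c': [580.02, 375.93], 'size': [63.88, 57.92], 'yaw': 0.05, 'rc': [579.48, 376.01], 'rs': [45.13, 20.89], 'ryaw': 0.06, 'bz': 32.7, 'top': 56.84}
again [580.5 376. ] [63.2 57.9] 0.052 [579.6 375.7] 0.041
width 23.10098850507208 22.763464842110228 dF -4.921623048035219
contact True 71.23818490641351 28.0167
look {'c': [578.06, 172.01], 'size': [63.81, 58.02], 'yaw': -0.26, 'rc': [577.71, 171.99], 'rs': [44.41, 20.99], 'ryaw': -0.27, 'bz': 10.73, 'top': 34.96}
again [578.4 171.8] [62.9 57.9] -0.264 [577.4 172.3] -0.269
width 22.932178280777993 22.897217853406687 dF -5.7365223398401834
contact True 71.2026982244612 35.9667
look {'c': [464.07, 395.08], 'size': [64.03, 58.03], 'yaw': -0.09, 'rc': [462.92, 395.69], 'rs': [46.45, 20.68], 'ryaw': -0.06, 'bz': 10.7, 'top': 35.59}
again [464.6 395. ] [63.1 58.1] -0.092 [463.3 395.5] -0.086
width 23.099050352065163 23.029000951739675 dF -5.842357571557271
contact True 71.18856243102817 45.4583
```

The near view showed the cream model at (250,178) clearly, with the black lookalike at (143,165) left out. All five are placed, so I'll check the whole bench and tray.

```bash
cat >> h.py <<'E'
def check(save=None):
    ctrl.move_ptp(W(-40,-10,330),down(A)); ctrl.hold(.2)
    im,d,K,R,o=grab("wrist"); P=cloud(d,K,R,o)
    if save: cv2.imwrite(save,im[:,:,::-1])
    XY=(P[...,:2]-O)@SR; cr=cream(im)>0
    for lo,hi,bz in((-77,-1,42),(1,77,42)):
        m=(XY[...,0]>lo)&(XY[...,0]<hi)&(abs(XY[...,1])<107)&(P[...,2]>bz-6)&(P[...,2]<90)&cr
        m=cv2.morphologyEx(m.astype(np.uint8),cv2.MORPH_OPEN,np.ones((3,3)))
        n,L,st,_=cv2.connectedComponentsWithStats(m)
        for i in range(1,n):
            if st[i,4]>150:
                c,s,a=rect_yaw(XY[L==i]); print("tray c",c.round(1),"size",s.round(1),"top",np.percentile(P[L==i][:,2],98).round(1),"blocktop spread",np.percentile(P[L==i][:,2],[5,20]).round(1))
    q=XY[(P[...,2]>108)&(P[...,2]<122)&(im.max(2)<70)]; print("grip",np.median(q,0).round(1) if len(q) else None)
E
python3 - <<'E'
from h import *
check("pics/p2.png")
im,*r=fr=grab("top"); cv2.imwrite("pics/top1.png",cv2.resize(im[130:300,115:430,::-1],None,fx=2,fy=2))
for st,Q,top in models(fr,100): print(st,top.round(),Q.mean(0).round())
E
```

```text
tray c [-39.2  -1. ] size [64.5 57.4] top 64.0 blocktop spread [39.4 40.1]
tray c [-39.7  66. ] size [63.1 58.3] top 64.1 blocktop spread [39.3 40.1]
tray c [-39.4 -68.1] size [62.8 58.2] top 64.2 blocktop spread [39.4 40.1]
tray c [39.2 44.1] size [63.3 58.2] top 64.3 blocktop spread [39.5 40.2]
tray c [ 38.8 -46.1] size [62.  58.2] top 64.4 blocktop spread [39.5 40.2]
grip [   0.3 -165.7]
[250 153  17  16 151] 86.0 [770.  46.  64.]
[186 156  23  24 208] 22.0 [758. 259.  12.]
[ 278  194   47   50 1283] 406.0 [578. -85.  67.]
[ 84 205  43  13 188] 12.0 [605. 577.   3.]
[488 354  24  30 494] 56.0 [  91. -744.   34.]
```

View pics/p2.png

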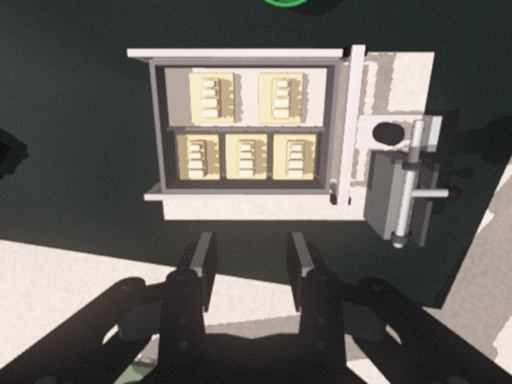

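View pics/top1.png

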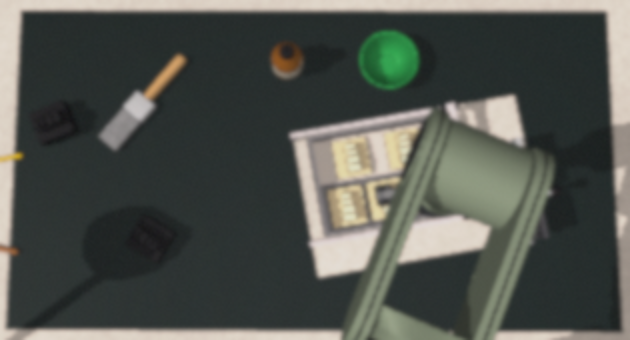

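The tray holds three tall models in the deep half (row y≈170) and two low in the raised half (y≈98). But the top view now has another cream blob at (500,369), which the arm hid at the start. I'll look at it.

```bash
python3 - <<'E'
from h import *
im,*r=fr=grab("top"); cv2.imwrite("pics/top2.png",cv2.resize(im[300:384,400:512,::-1],None,fx=4,fy=4,interpolation=cv2.INTER_CUBIC))
for st,Q,top in models(fr,300): print(st,np.percentile(Q[:,2],[5,25,50,75,95]).round(),rect_yaw(Q[:,:2]), np.median(im[st[1]:st[1]+st[3],st[0]:st[0]+st[2]].reshape(-1,3),0))
E
```

```text
[ 278  194   47   50 1285] [  9.  39.  42.  54. 395.] (array([ 579.81976318, -104.77971649]), array([168.58404541, 149.12486267]), np.float64(-1.4068212207762167)) [171. 155. 138.]
[488 354  24  30 493] [ 4. 19. 40. 49. 54.] (array([  87.44869995, -767.94793701]), array([94.25195312, 59.52444077]), np.float64(-1.0685670553890159)) [187.  150.5 102. ]
```

View pics/top2.png

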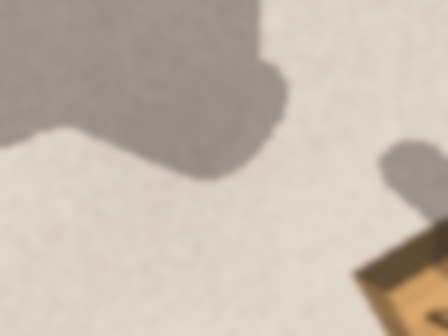

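That blob at crop (400,280) is a brown box corner on the outer bench, not a model. So there are five models and all are packed. Now the bolt, beginning with a near look at the knob.

```bash
cat >> h.py <<'E'
def knob(save=None,x=-75):
    """black ball's centre (station) from two wrist places"""
    out=[]
    for k,(dx,dy) in enumerate(((-60,0),(-60,-50))):
        ctrl.move_ptp(W(x+dx,-264+dy,275),down(A)); ctrl.hold(.15)
        im,d,K,R,o=grab("wrist"); P=cloud(d,K,R,o); XY=(P[...,:2]-O)@SR
        m=(im.max(2)<75)&(P[...,2]>75)&(P[...,2]<160)&(np.abs(XY[...,0]-x)<25)&(XY[...,1]<-236)
        n,L,st,_=cv2.connectedComponentsWithStats(m.astype(np.uint8)); i=1+np.argmax(st[1:,4]); Q=P[L==i]; q=XY[L==i]
        # near half of a sphere: least squares sphere of radius 10
        from scipy.optimize import least_squares
        X=np.c_[q,Q[:,2]]; s=least_squares(lambda c:np.linalg.norm(X-c,axis=1)-10,X.mean(0)-[0,0,6],loss="soft_l1")
        out.append(s.x); print("knob",st[i],s.x.round(1),"rms",np.sqrt((s.fun**2).mean()).round(2),"top",X[:,2].max().round(1))
        if save and k==0: cv2.imwrite(save,im[:,:,::-1])
    return np.mean(out,0)
E
python3 - <<'E'
from h import *
knob("pics/k1.png")
for y in(A+np.pi/2,A-np.pi/2):
  for p in(W(-75,-264,98),W(-120,-236,147),W(0,-168,111),W(0,92,111)): q=ctrl.solve_ik(p,down(y)); print(None if q is None else np.round(q,2))
E
```

```text
knob [245 110  18  21 285] [ -75.4 -264.    90.7] rms 0.52 top 101.8
knob [195 110  18  19 274] [ -75.4 -264.    90.8] rms 0.55 top 101.8
[-0.74  0.57  1.39 -0.    1.18 -0.92]
[-0.77  0.42  1.5  -0.    1.22 -0.94]
[-0.56  0.55  1.39 -0.    1.2  -0.74]
[-0.2   0.35  1.68 -0.    1.11 -0.37]
[-0.74  0.57  1.39 -0.    1.18  2.23]
[-0.77  0.42  1.5  -0.    1.22  2.2 ]
[-0.56  0.55  1.39 -0.    1.2   2.41]
[-0.2   0.35  1.68 -0.    1.11  2.77]
```

View pics/k1.png

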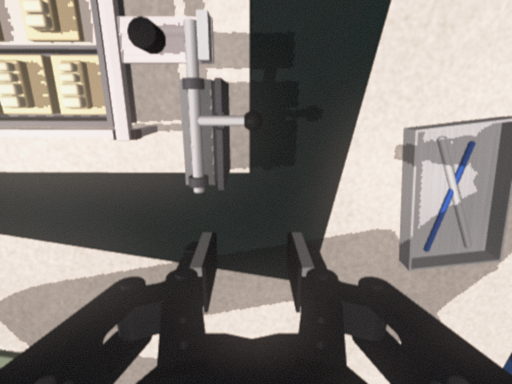

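The knob, at pixel (254,120), fits a sphere at (-75.4, -264.0, 90.7) in the station frame, which matches the text. Now lift the handle and slide the bolt out.

```bash
cat >> h.py <<'E'
Y=A+np.pi/2
def arc(x,a): return W(x,-206-58*np.cos(a),92+58*np.sin(a)+6)
def rep(m,h=None):
    s=sensors.read_state(); p=np.array(s["eef_pos"]); print(m,h,"st",S(p).round(1),p[2].round(1),"F",np.round(s["force"],1),"w",round(s["grip_width"],1),"t",round(s["t"],1))
E
python3 - <<'E'
from h import *
ctrl.gripper_to(42); p=arc(-75.2,0)
ctrl.move_ptp(p+[0,0,70],down(Y)); h=ctrl.move_l(p,vel=100,threshold=12); rep("at",h)
ctrl.gripper_to(10,force=40); rep("grip")
for a in np.linspace(.125,1.0,8): ctrl.move_l(arc(-75.2,a),vel=60)
rep("up")
h=ctrl.move_l(arc(-121.5,1.0),vel=50,threshold=25); rep("out",h)
E
```

```text
at False st [ -74.8 -264.5] 98.6 F [-0.2  0.7 -0.1] w 41.9 t 51.7
grip None st [ -76.4 -264.8] 99.4 F [-5.  -1.3  4.2] w 17.5 t 52.1
up None st [ -76.3 -236.3] 146.7 F [-5.3 -1.6 -2.6] w 17.0 t 54.2
out False st [-121.7 -236.9] 146.4 F [-0.3  4.  -6.5] w 17.2 t 55.3
```

```bash
python3 - <<'E'
from h import *
ctrl.move_l(arc(-121.5,.85),vel=50); ctrl.move_l(arc(-121.5,.7),vel=50)
rep("low"); ctrl.gripper_to(42); p=arc(-121.5,.7); ctrl.move_l(p+[0,0,80],vel=150)
knob("pics/k2.png",x=-120)
E
```

```text
low None st [-121.4 -251.2] 136.1 F [-1.5 -0.1 -1.6] w 17.2 t 56.0
knob [229 111  21  21 351] [-119.9 -252.4  125.7] rms 0.53 top 136.8
knob [173 109  21  23 384] [-120.  -252.4  125.7] rms 0.52 top 136.7
```

View pics/k2.png

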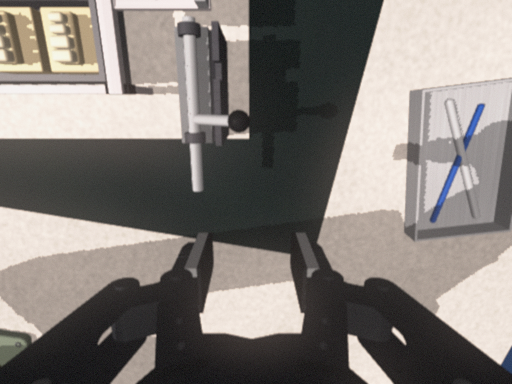

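The bolt is drawn 44.6 mm: the knob is at (239,121) and rests on the plate at (-120, -252, 126). Next I recheck the tray and sweep the bar.

```bash
python3 - <<'E'
from h import *
check()
ctrl.gripper_to(46); y0=-167; z=111
ctrl.move_ptp(W(0,y0,z+60),down(Y)); h=ctrl.move_l(W(0,y0,z),vel=100,threshold=12); rep("at",h)
ctrl.gripper_to(15,force=60); rep("grip")
h=ctrl.move_l(W(0,y0+30,z),vel=50,threshold=20); rep("start",h)
if not h:
    h=ctrl.move_l(W(0,y0+262,z),vel=60,threshold=20); rep("far",h)
E
```

```text
tray c [-33.2  64.5] size [62.8 58.1] top 64.4 blocktop spread [39.4 40.2]
tray c [-39.2  -0.8] size [63.2 57.7] top 64.1 blocktop spread [39.4 40.2]
tray c [-39.3 -67.9] size [63.1 58. ] top 64.1 blocktop spread [39.3 40.1]
tray c [38.6 44.5] size [63.8 57.9] top 64.1 blocktop spread [39.4 40.2]
tray c [ 38.2 -46.3] size [62.6 57.4] top 64.0 blocktop spread [39.4 40.2]
grip [ 1.000e-01 -1.657e+02]
at False st [   0.3 -167.3] 111.3 F [-0.3 -0.1  0.1] w 46.1 t 63.1
grip None st [  -1.6 -167.6] 112.7 F [-6.7 -0.2  5.7] w 24.0 t 63.4
start False st [  -1.6 -137.5] 112.7 F [-6.4  0.   6. ] w 24.5 t 64.1
far False st [-1.5 88.7] 112.7 F [ -5.4 -17.3   3.7] w 24.1 t 68.2
```

One tall model had been nudged 6 mm, but it's still flat and inside its limits. The bar met its far stop after 256 mm with nothing catching. Now bring it back.

```bash
python3 - <<'E'
from h import *
ctrl.hold(.3); z=112
h=ctrl.move_l(W(-1,-150,z),vel=60,threshold=45); rep("near",h)
h=ctrl.move_l(W(-1,-172,z),vel=25,threshold=14); rep("back",h)
ctrl.gripper_to(46); ctrl.move_l(W(-1,-168,z+90),vel=150)
check("pics/c3.png")
knob(x=-120)
E
```

```text
near False st [  -1.7 -150.5] 112.7 F [-5.5  0.2  4.8] w 24.3 t 72.7
back True st [  -1.7 -167.8] 112.7 F [0.5 0.2 3.5] w 24.3 t 73.5
tray c [-33.8  64.7] size [61.5 58.1] top 64.4 blocktop spread [39.5 40.2]
tray c [-38.8  -1. ] size [63.3 57.7] top 64.3 blocktop spread [39.3 40.1]
tray c [-39. -68.] size [63. 58.] top 64.3 blocktop spread [39.2 40.1]
tray c [38.6 44.2] size [62.5 58.2] top 64.2 blocktop spread [39.5 40.2]
tray c [ 38.6 -46.5] size [62.5 57.2] top 64.1 blocktop spread [39.5 40.2]
grip [   0.7 -165.5]
knob [229 112  22  21 355] [-120.1 -252.3  125.7] rms 0.52 top 137.5
knob [173 110  21  23 389] [-120.  -252.3  125.7] rms 0.54 top 136.8
```

View pics/c3.png

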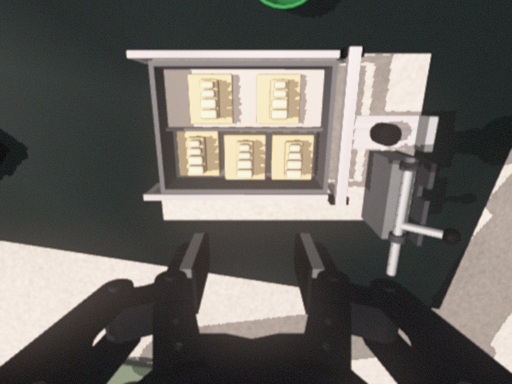

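Bar parked again (grip at the same -165.5 as at the start; c3 shows it at (386,133)) and models unmoved by the sweep. Now the bolt goes back in.

```bash
python3 - <<'E'
from h import *
ctrl.gripper_to(42); p=arc(-120,.63)
ctrl.move_ptp(p+[0,0,70],down(Y)); h=ctrl.move_l(p,vel=100,threshold=12); rep("at",h)
ctrl.gripper_to(10,force=40); rep("grip")
dx=S(sensors.read_state()["eef_pos"])[0]+120
for a in(.75,.88,1.0): ctrl.move_l(arc(-120+dx,a),vel=60)
rep("up"); h=ctrl.move_l(arc(-73+dx,1.0),vel=40,threshold=15); rep("in",h)
for a in np.linspace(.9,.0,9):
    h=ctrl.move_l(arc(-75.2+dx,a),vel=50,threshold=15)
    if h: rep(f"stop {a}",h); break
rep("down")
ctrl.gripper_to(42); ctrl.move_l(arc(-75.2,0)+[0,0,90],vel=150); knob("pics/k3.png")
E
```

```text
at False st [-119.7 -253.4] 132.8 F [ 0.9 -0.7  0.1] w 42.0 t 80.6
grip None st [-119.7 -253.8] 133.3 F [ 0.6 -2.3  1.2] w 17.5 t 81.0
up None st [-119.5 -237.5] 146.9 F [-0.1 -2.7  0.8] w 17.2 t 81.8
in False st [ -76.  -238.1] 146.3 F [-9.1 -6.7  4.3] w 17.4 t 83.1
down None st [ -76.4 -262.7] 96.7 F [-3.3 -3.   2. ] w 17.6 t 85.7
knob [244 109  18  20 291] [ -75.3 -264.1   90.8] rms 0.5 top 101.5
knob [194 110  19  19 278] [ -75.3 -263.9   90.8] rms 0.51 top 102.0
```

View pics/k3.png

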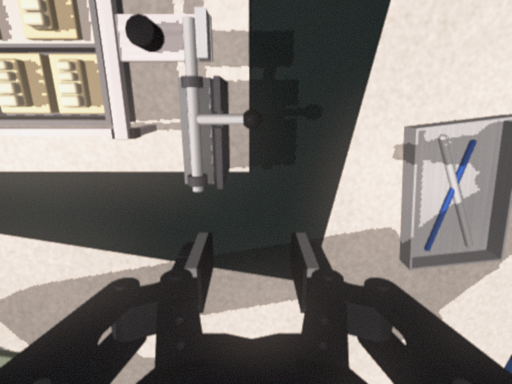

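The knob is back at (253,119), within 0.1 mm of where it started. I'll do a last tray check, then hand in from a clear pose.

```bash
python3 - <<'E'
from h import *
check(); im,*r=fr=grab("top")
for st,Q,top in models(fr,100): print(st[:2],top.round(),Q.mean(0).round())
rep("end"); ctrl.finish_job()
E
```

```text
tray c [-33.9  64.6] size [61.3 58.4] top 64.3 blocktop spread [39.5 40.2]
tray c [-39.1  -0.8] size [63.3 57.8] top 64.2 blocktop spread [39.3 40.2]
tray c [-39.2 -68. ] size [63.3 58.1] top 64.3 blocktop spread [39.3 40.1]
tray c [38.7 44.4] size [63.9 58. ] top 64.1 blocktop spread [39.3 40.2]
tray c [ 38.3 -46.4] size [62.5 57.4] top 64.4 blocktop spread [39.4 40.2]
grip [   0.3 -165.7]
[250 152] 98.0 [770.  46.  68.]
[186 156] 22.0 [758. 259.  12.]
[278 194] 409.0 [580. -87.  67.]
[ 84 205] 11.0 [605. 577.   3.]
[488 354] 55.0 [  91. -744.   35.]
end None st [-40.2 -10.9] 329.6 F [-0.4 -0.5 -0.4] w 41.9 t 90.3
the job is handed in; nothing more can be done
```

The whole sequence is done and handed in at about 90 s. Five models were on the bench, three tall and two low, and all are packed.

- **Packing:** the tall models are in the deep half and the low ones on the raised half. All are flat, with their tops at about 64 to 66 mm, below the 72 mm rim.
- **Bolt and bar:** I lifted the handle and drew the bolt 44.6 mm. The bar then went to its far stop, about 256 mm, with nothing catching, and came back to park. The bolt went in again with its handle down in the notch.
- **Last checks:**
  - The knob is within 0.1 mm of where it started.
  - The bar grip reads the same as at the start.
  - The bottle and brush read unmoved in the top view. I did not measure the bowl, but the arm never went near it.
- **Disagreements:**
  - One tall model shifted about 6 mm in the tray before the sweep, presumably the announced knock. It stayed flat and within its limits, so I left it.
  - The wrist camera's depth reads 1 to 2 mm low, and my station origin was uncertain by about 2 mm in y.
  - A cream-looking blob at the far edge of the bench turned out to be a brown box corner.

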